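# Index the ring head to its second notch and lock it

## Robot

A 6-joint arm with a two-finger parallel gripper is mounted at the origin on a cart in front of the work surface, level with it; the furniture and walls round the work are solid. World frame = base frame: x ahead of the robot, y to its left, z up, the work surface at z = 0. Lengths are in m, angles in rad, forces in N, time in s.
With the tool pointing down it reaches from about 0.25 to 0.725 m from the base axis. Payload 4 kg.
Tool frame: the origin (TCP) lies midway between the tips of the shut fingers; the grasp point (between the pads) lies 19 mm behind it; z points along the fingers, x is the direction in which the jaws open and shut, and the axes are right-handed (so a half turn about z gives the same grasp; the last joint's range is limited). The gripper opens to 85 mm and grips with 20 to 120 N. Pads are 22 mm wide; open, the fingers measure 114 mm over their backs; the gripper's body (76 mm by 85 mm) begins 54 mm behind the grasp point. The pads swing forward as they close: fully open they stand 13 mm farther back than shut.
Start: joints at [1.323, 0.241, 0.005, 1.335, 0, 1.571], TCP at [0.123, 0.485, 0.231] pointing down, gripper open.
Joint ranges: [-2.72, 2.72], [-1.05, 1.87], [-1.09, 1.28], [-1.99, 2.15], [-1.42, 1.44], [-3.14, 3.14]. Speed limits (rad/s): [2.79, 2.79, 3.14, 3.14, 3.14, 3.14].

## Interface

Orientations are given as a unit quaternion [x, y, z, w].
In Python, from workcell import bot, vision, ticket gives the robot as it stands.
- The arm moves only by the tool play_rows, never from a script. Its argument "deltas" is one flat list of numbers, 5 for each row, row after row: the opening, from 0 (shut) to 1 (fully open), then the shift along the tool's x, y, z in units of 60 mm (1.0 is 60 mm), then the turn about the tool's z in degrees. A call has 1 to 12 rows; each row shifts and turns the pose as measured when the row begins, along the tool's axes as they then stand; what a row does not reach is not made up. A row lasts 1/8 s, in which the tool goes at most 62.5 mm and 10.7 degrees, less where a joint would pass 70% of its speed; a pose out of reach is approached as far as the arm can. A call is refused whole if a number of a shift passes 1 or a number of a turn 10.7, either way. A call with a gripper value outside its range is refused whole. The fingers move at their own pace and stop on an object; the grip force is fixed at half the most. Time passes only in rows, so rows that do not move let the fingers close. It gives the time, the measured TCP pose, the force and the opening at its end, in the units of the state.
- bot.get_obs(): the state, without advancing time (a new reading comes with each control period).
- vision.camera(name): name is "side" or "top" or "wrist"; returns a dict with "color" (480x640x3 uint8, blue, green, red), "intrinsics" (3x3 intrinsics, pixels), "rvec" (rotation vector, rad) and "tvec" (3), from world to camera coordinates, as OpenCV has them. Camera axes: x right, y down, z forward; pixel columns grow to the right and rows downward; lengths in m; the calibration is good to about 2 mm. A picture is of the moment at which its call begins. There is no depth.
- ticket.job_done(): hands the job in, once; it reports no verdict.
The state is a dict: "clock": time; "joint_pos": joint angles; "joint_vel": joint speeds; "tau": joint torques, N m; "eef_pos": TCP position; "tool_rot": TCP orientation; "ft_force": force on the tool from outside, world axes, zero at the start; "ft_torque": the same for the moment, N m; "grip_width": finger opening in m.
Only numpy, scipy, OpenCV 4.12 (cv2) and the standard library are available. Lean on these libraries where they do the work, as an engineer would, in place of code of your own. Each camera call takes 0.05 s, during which the arm holds its last target. There are 200 camera calls.

## Task

The ring on the indexing head has to be turned to its second station and locked there. Pull the black plunger knob straight out until it clicks into its outer rest, swing the lever clockwise (seen from above) until the notch with two punch marks, the second one after the wide gap, stands under the plunger, then push the plunger fully home so that its pin locks in that notch. Leave the hammer, the tin and the loupe where they are.

Things in the scene. Friction and masses are not known exactly. Their poses are not given: they have to be found in the camera images.
- index_head: indexing head: grey cast stand, foot plate 200 x 150 x 14 mm screwed to the board, with a round steel index plate on a face that leans 30 deg from level. Origin on the board under the plate's centre; z up, x level and uphill, y left of one who looks along x. The plate's centre is 105 mm above the origin; its normal n is (-0.5, 0, 0.866) here, uphill in the face is u = (0.866, 0, 0.5)
- plate_center (a point): centre of the plate's top face, on the spindle's axis; fixed: z is n, x is u (uphill), y as the head's. The plate, 148 mm across, 12 mm thick, has in its rim a wide gap and, anticlockwise from it seen from above, three notches 15 mm wide with 1, 2 and 3 punch marks, 32, 64 and 96 deg from the gap's middle. It turns only with the lever, stiffly (0.35 N m), and stays where left
- arbor_tip (a point): end of the steel arbor (31 mm thick for 82 mm, then a ring stick tapering from 25 to 19 mm with a brass ring of 27 mm) that stands at the plate's centre along n, 155 mm out from the face. It leans out over the plunger: a hand coming straight down on the knob strikes it; coming along n there is room
- pin_mouth (a point): where the plunger's axis, parallel to n, meets the plate's face, 62 mm downhill of its centre; fixed: z is n. At the start the 12 mm pin stands home here in the wide gap, in which the plate rocks 7 deg (0.123 rad) each way from the middle until the pin stops it. Bracket round it: 46 mm wide, up to 34 mm out; bushing 33 mm across, up to 46 mm out from the face
- plunger_knob (a point): middle of the plunger's black knob, on the plunger's axis: round, 36 mm across (33 mm at its waist), 31 mm long along n; z is n, the way it pulls out. With the plunger home this point lies 69 mm out from the plate's face, the knob's outer end 86 mm, its inner end 55 mm
- plunger (a joint): how far the plunger is out: 0 home, 0.032 m in its outer rest. A spring ball holds both rests: 12 N, for a moment up to 25, to leave one; below 0.001 m it snaps home, above 0.030 m out; between, it slides with 2 N and stays. The bevelled pin enters the plate at 0.014 m. Within 3 deg of a notch's middle it draws the plate in line, farther off it stops on the plate at 0.014 m, not home
- lever_grip (a point): middle of the lever's black round handle, 20 to 25 mm thick, along n from 19 to 73 mm out from the face; this point is 48 mm out, 110 mm from the spindle's axis. The bar under it ends 13 mm out. 3 to 4 N move it. Clamped by hand, it points 32 deg left of u, give or take 11.5, with the pin mid-gap. From the gap's clockwise stop (feel it) it is 57 deg on to the second notch's middle
- hammer: ball-peen hammer with a wooden handle, 70 x 240 x 26 mm, lying before the head's low side; bystander
- tin: round dark tin, 69 mm across, 25 mm high, beside the head; bystander
- loupe: black eye loupe, 34 mm across, 26 mm high, behind the head; bystander

How it is judged:
On the way, in this order (a step that is already met when the one before it is completed fails the run):
1. the plunger has clicked into its outer rest (value of joint plunger above 0.029 m), for 0.2 s.
2. with the plunger out, the lever has been swung over to where the second notch comes under it (value of joint plunger above 0.012 m and y of lever_grip in the frame of index_head between -0.0815 and -0.031 m), for 0.2 s.
At the end, for the whole second after the job is handed in: the plunger is fully home (within 3 mm) with the lever over on the side of the second notch, which is the only notch into which the pin can go in that part of the swing, so that the plate is locked in its second notch (value of joint plunger below 0.003 m and y of lever_grip in the frame of index_head between -0.0815 and -0.031 m); the robot touches nothing.
It fails at once if the hammer, the tin or the loupe is shifted by more than 20 mm (distance of any of hammer, tin, loupe from where it was at the start of the episode above 0.02 m).
It also fails if it takes over 58 s, if anything falls off the work surface, if the arm or the gripper's body presses on something with over 40 N, if the wrist force passes 120 N, or if a joint passes its speed limit or range.

## Working session

There is one attempt and no reset: what is moved stays moved. The work goes in short steps, Python scripts to look and compute and a tool call to move; the robot and the scene stay as the last step left them, time stands still between calls to the robot, and variables do not carry over. Pictures are saved under pics/ and viewed, about 8 in all and at most 12, crops included, and the job is handed in when it is done.

Besides the shell and the picture viewer there is one more tool, called after ">>>" as name(argument=value, ...) on one line, values as JSON. play_rows: Moves the arm, as the interface text tells. Its arguments: {"type":"object","properties":{"deltas":{"type":"array"}},"required":["deltas"]}

```bash
ls; mkdir -p pics; python3 - <<'E'
from workcell import bot,vision
import cv2,pickle
o=bot.get_obs();print(o)
d={}
for n in("side","top"):
    c=vision.camera(n);d[n]=c;cv2.imwrite(f"pics/{n}0.png",c["color"]);print(n,c["intrinsics"],c["rvec"],c["tvec"])
pickle.dump(d,open("cam0.pkl","wb"))
E
```

```text
pics
{'clock': 0.0, 'joint_pos': array([ 1.32299456e+00,  2.41422891e-01,  3.75212437e-03,  1.33515940e+00,
       -1.90859689e-05,  1.57079893e+00]), 'joint_vel': array([ 0.00094227, -0.00218757, -0.00068749, -0.00117904,  0.00100086,
       -0.00127482]), 'tau': array([ 6.05725818e-04, -3.72319043e+01,  2.52407992e+01,  1.72197801e-02,
        2.05357907e-06,  5.56477616e-06]), 'eef_pos': array([0.12249458, 0.4841415 , 0.23041862]), 'tool_rot': array([ 7.89073723e-01,  6.14297669e-01, -7.96560096e-04,  6.32223078e-04]), 'ft_force': array([-0.27914904,  0.13084016,  0.05867002]), 'ft_torque': array([ 0.00168102, -0.01726733, -0.02245507]), 'grip_width': 0.08505057975985136}
side [[534.54283486   0.         327.22987887]
 [  0.         534.54283486 231.17254333]
 [  0.           0.           1.        ]] [ 2.19270723 -0.56236411  0.29727555] [-0.49478073  0.28892722  0.79410744]
top [[455.33511843   0.         311.4989195 ]
 [  0.         455.33511843 242.34607731]
 [  0.           0.           1.        ]] [ 2.10101691 -2.14850371  0.21892033] [0.03378116 0.60647397 0.88973203]
```

View pics/side0.png

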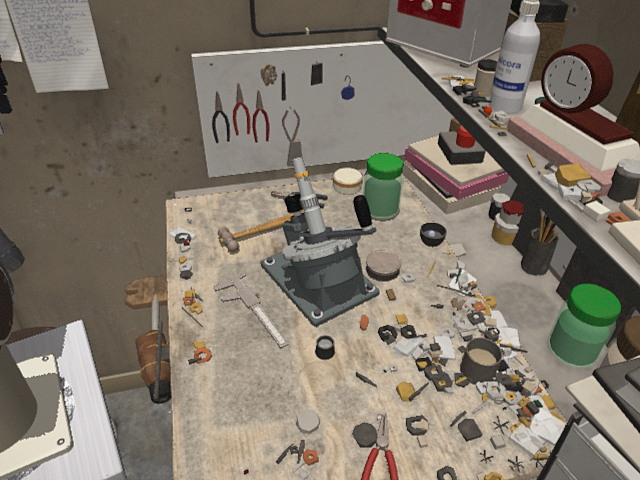

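View pics/top0.png

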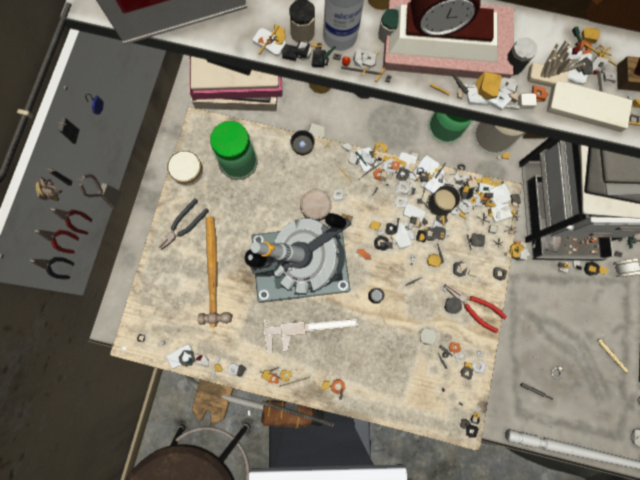

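```bash
cat > h.py <<'E'
import numpy as np,cv2,pickle
def RT(c): return cv2.Rodrigues(np.array(c["rvec"],float))[0],np.array(c["tvec"],float).ravel()
def proj(c,P):
    R,t=RT(c);q=np.atleast_2d(P)@R.T+t;q=q@c["intrinsics"].T;return q[:,:2]/q[:,2:]
def ray(c,p):
    R,t=RT(c);d=R.T@np.linalg.solve(c["intrinsics"],[p[0],p[1],1.]);return -R.T@t,d/np.linalg.norm(d)
def onz(c,p,z):
    o,d=ray(c,p);return o+d*(z-o[2])/d[2]
def tri(c1,p1,c2,p2):
    o1,d1=ray(c1,p1);o2,d2=ray(c2,p2);s=np.linalg.lstsq(np.c_[d1,-d2],o2-o1,rcond=None)[0]
    a=o1+s[0]*d1;b=o2+s[1]*d2;return (a+b)/2,np.linalg.norm(a-b)
E
python3 - <<'E'
from h import *
d=pickle.load(open("cam0.pkl","rb"))
for n in d: print(n,proj(d[n],[[0,0,0],[.122,.484,.23],[.4,0,0],[.4,.2,0],[.5,.2,0]]).round(0).tolist(),ray(d[n],(0,0))[0])
a=cv2.resize(d["top"]["color"][205:310,235:360],None,fx=6,fy=6,interpolation=cv2.INTER_CUBIC)[:600]
b=cv2.resize(d["side"]["color"][150:330,250:400],None,fx=3.3,fy=3.3,interpolation=cv2.INTER_CUBIC)
cv2.imwrite("pics/c1.png",a);cv2.imwrite("pics/c2.png",b)
E
```

```text
side [[-6.0, 426.0], [3.0, 130.0], [245.0, 328.0], [207.0, 261.0], [253.0, 246.0]] [ 0.20357149 -0.61756188  0.73216768]
top [[329.0, 553.0], [10.0, 545.0], [323.0, 343.0], [229.0, 345.0], [229.0, 298.0]] [0.42463265 0.03329316 0.98952191]
```

View pics/c1.png

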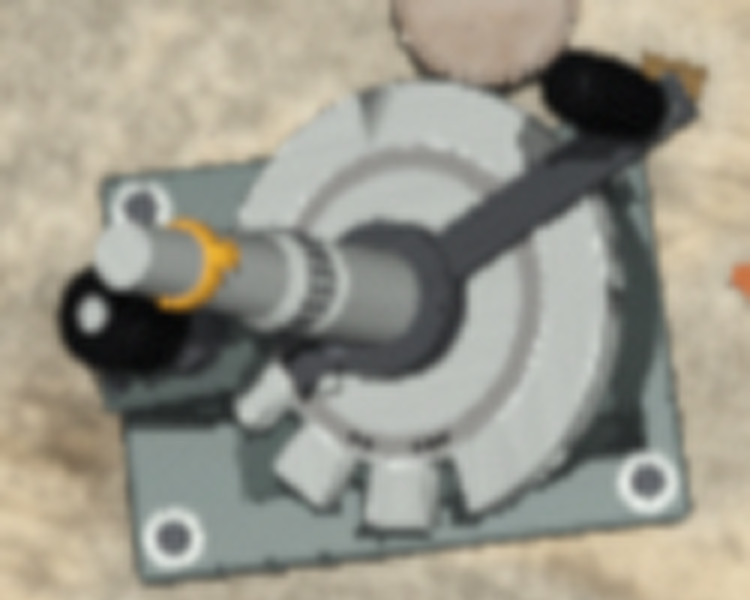

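View pics/c2.png

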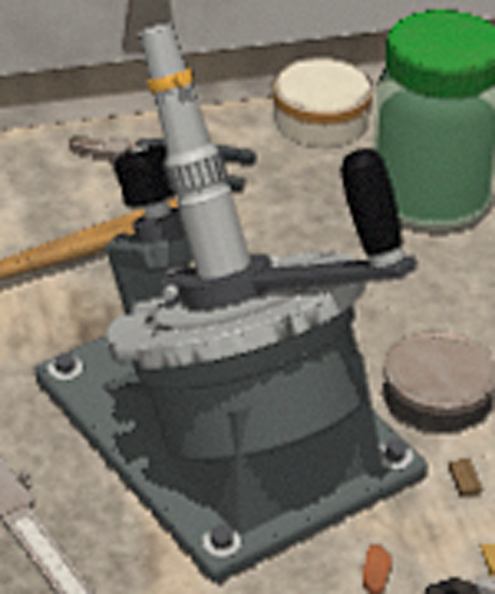

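```bash
python3 - <<'E'
from h import *
d=pickle.load(open("cam0.pkl","rb"));T,S=d["top"],d["side"]
t=lambda x,y:(235+(x-2.5)/6,205+(y-2.5)/6)
s=lambda x,y:(250+(x-1.15)/3.3,150+(y-1.15)/3.3)
for n,a,b in(("tip",(122,257),(157,30)),("knob",(118,325),(142,178)),("grip",(605,95),(372,205)),("screwNear",(648,482),(221,540)),("collar",(345,300),(210,165))):
    print(n,tri(T,t(*a),S,s(*b)))
c=[onz(T,t(*p),.014)for p in((100,182),(140,582),(690,515))]
w=[onz(T,t(*p),.017)for p in((140,208),(174,537),(648,482))]
for q in(c,w):
  print(np.round(q,4).tolist(),[np.linalg.norm(q[0]-q[1]),np.linalg.norm(q[1]-q[2])])
  v=q[2]-q[1];u=q[1]-q[0];print("yaw",np.degrees(np.arctan2(v[1],v[0])),np.degrees(np.arctan2(u[1],u[0]))+90,"mid",(q[0]+q[2])/2)
E
```

```text
tip (array([0.56600051, 0.11732885, 0.2390522 ]), np.float64(0.0018569663222516117))
knob (array([0.56267791, 0.1307953 , 0.13406311]), np.float64(0.0005010279856889416))
grip (array([ 0.61920865, -0.02160472,  0.19545547]), np.float64(0.0005676568246182255))
screwNear (array([ 0.52072286, -0.04449347,  0.01809639]), np.float64(0.0005359875430350237))
collar (array([0.56302811, 0.05593224, 0.18949489]), np.float64(0.006449985359592328))
[[0.6352, 0.151, 0.014], [0.49, 0.1365, 0.014], [0.5093, -0.0595, 0.014]] [np.float64(0.14600764866547963), np.float64(0.19694379593997122)]
yaw -84.37046816032819 -84.31108653744056 mid [0.57225409 0.04574947 0.014     ]
[[0.6246, 0.1361, 0.017], [0.5053, 0.1241, 0.017], [0.5211, -0.0447, 0.017]] [np.float64(0.1199004250402606), np.float64(0.1695584674806848)]
yaw -84.67036611339283 -84.27408836543304 mid [0.57285895 0.04571322 0.017     ]
```

>>> play_rows(deltas=[1,-0.9,-0.42,0,0,1,-0.9,-0.42,0,0,1,-0.9,-0.42,0,0,1,-0.9,-0.42,0,0])

```text
clock: 0.6
eef_pos: [-0.0303, 0.2965, 0.2276]
tool_rot: [0.791, 0.612, -0.003, 0.002]
ft_force: [-0.7, -0.0, 0.9]
grip_width: 0.0855
```

```bash
cat > st.py <<'E'
from workcell import bot
import numpy as np
from scipy.spatial.transform import Rotation as R
def st():
    o=bot.get_obs();M=R.from_quat(o["tool_rot"]).as_matrix()
    print("t",round(o["clock"],2),"p",o["eef_pos"].round(4),"q",o["joint_pos"].round(3),"F",o["ft_force"].round(1),"w",round(o["grip_width"],4))
    print("axes x",M[:,0].round(3),"y",M[:,1].round(3),"z",M[:,2].round(3));return o,M
if __name__=="__main__": st()
E
python3 st.py
```

```text
t 0.6 p [-0.0303  0.2965  0.2276] q [ 1.67  -0.161 -0.427  1.312  0.003  1.924] F [-0.7 -0.   0.9] w 0.0855
axes x [ 0.251  0.968 -0.007] y [ 0.968 -0.251 -0.001] z [-0.002 -0.007 -1.   ]
```

>>> play_rows(deltas=[1,-0.6,0.22,0,0,1,-0.6,0.22,0,0,1,-0.6,0.22,0,0])

```text
clock: 0.98
eef_pos: [-0.0204, 0.1764, 0.2273]
tool_rot: [0.789, 0.615, -0.004, 0.003]
ft_force: [-0.9, 0.1, -0.1]
grip_width: 0.0855
```

```bash
python3 st.py
```

```text
t 0.97 p [-0.0204  0.1764  0.2273] q [ 1.68  -0.431 -0.597  1.414  0.003  1.926] F [-0.9  0.1 -0.1] w 0.0855
axes x [ 0.244  0.97  -0.009] y [ 0.97  -0.244 -0.   ] z [-0.003 -0.009 -1.   ]
```

```bash
python3 - <<'E'
import numpy as np
D=[(.241422,.003752,.49941,.23042),(-.161,-.427,.2980,.2276),(-.431,-.597,.1776,.2273)]
A=[];b=[]
for j2,j3,r,z in D:
    p=j2-j3
    A+=[[1,0,np.sin(j2),np.sin(p),np.cos(p)],[0,1,np.cos(j2),np.cos(p),-np.sin(p)]];b+=[r,z]
A=np.array(A);x,res,rk,s=np.linalg.lstsq(A,b,rcond=None);print(x,res,s,A@x-b)
E
```

```text
[-0.006096   -0.16674916  0.4977975   0.00727946  0.39590572] [4.81875476e-09] [2.97648701 2.44894754 0.37243121 0.05153583 0.04266219] [-4.13207445e-07  5.49775569e-05 -2.62053583e-07 -3.94106433e-05
  6.75261028e-07 -1.55669136e-05]
```

>>> play_rows(deltas=[1,0,0,-0.6,10,1,0,0,-0.6,10,1,0,0,-0.6,10,1,0,0,-0.6,10,1,0,0,-0.6,10,1,0,0,-0.6,10,1,0,0,-0.6,10,1,0.9,0.55,0,0,1,0.9,0.55,0,0,1,0.9,0.55,0,0,1,0.9,0.55,0,0])

```text
clock: 2.35
eef_pos: [0.1416, 0.1052, 0.4821]
tool_rot: [0.999, 0.042, -0.002, 0.008]
ft_force: [0.6, 1.2, 0.2]
grip_width: 0.0854
```

```bash
python3 st.py
```

```text
t 2.35 p [0.1416 0.1052 0.4821] q [ 0.658 -0.341  0.12   2.045 -0.011  2.144] F [0.6 1.2 0.2] w 0.0854
axes x [ 0.996  0.085 -0.005] y [ 0.085 -0.996  0.016] z [-0.004 -0.017 -1.   ]
```

>>> play_rows(deltas=[1,0.4,0.8,0,0,1,0.4,0.8,0,0,1,0.3,0.9,0,0,1,0,0.9,0,0,1,0,0.9,0,0,1,-0.5,0.9,0,0,1,-0.5,0.6,0,0,1,-0.7,0.6,0,0,1,-0.8,0.4,0,0])

```text
clock: 3.48
eef_pos: [0.0829, -0.3008, 0.4835]
tool_rot: [0.999, 0.042, -0.004, 0.004]
ft_force: [0.6, -1.5, -0.2]
grip_width: 0.0853
```

```bash
python3 st.py
```

```text
t 3.48 p [ 0.0829 -0.3008  0.4835] q [-1.292 -0.1    0.292  1.956 -0.01   0.194] F [ 0.6 -1.5 -0.2] w 0.0853
axes x [ 0.996  0.084 -0.008] y [ 0.084 -0.996  0.009] z [-0.008 -0.009 -1.   ]
```

>>> play_rows(deltas=[1,-0.85,0.2,0,0,1,0,0,-0.6,0,1,0,0,-0.6,0,1,0,0,-0.6,0,1,0,0,-0.6,0])

```text
clock: 4.1
eef_pos: [0.0269, -0.3197, 0.5669]
tool_rot: [0.999, 0.034, -0.003, 0.026]
ft_force: [0.3, 0.1, -0.0]
grip_width: 0.0855
```

```bash
python3 st.py
```

```text
t 4.1 p [ 0.0269 -0.3197  0.5669] q [-1.479 -0.024  0.607  2.15  -0.009  0.023] F [ 0.3  0.1 -0. ] w 0.0855
axes x [ 0.998  0.069 -0.008] y [ 0.069 -0.996  0.052] z [-0.004 -0.053 -0.999]
```

>>> play_rows(deltas=[1,0,0,-1,0,1,0,0,-1,0,1,0,0,-1,0,1,0,0,-1,0])

```text
clock: 4.6
eef_pos: [0.0265, -0.3044, 0.626]
tool_rot: [0.993, 0.036, 0.003, 0.115]
ft_force: [-0.6, -0.3, 0.3]
grip_width: 0.0852
```

```bash
python3 st.py
```

```text
t 4.6 p [ 0.0265 -0.3044  0.626 ] q [-1.475 -0.104  0.705  2.149 -0.009  0.022] F [-0.6 -0.3  0.3] w 0.0852
axes x [ 0.997  0.072 -0.003] y [ 0.071 -0.971  0.229] z [ 0.013 -0.229 -0.973]
```

>>> play_rows(deltas=[1,0,0.3,-1,0,1,0,0.3,-1,0,1,0,0.3,-1,0,1,0,0.3,-1,0])

```text
clock: 5.1
eef_pos: [0.0268, -0.3184, 0.6974]
tool_rot: [0.977, 0.036, 0.008, 0.211]
ft_force: [0.8, -0.4, -0.3]
grip_width: 0.0854
```

```bash
python3 st.py
```

```text
t 5.1 p [ 0.0268 -0.3184  0.6974] q [-1.48  -0.104  0.901  2.149 -0.007  0.015] F [ 0.8 -0.4 -0.3] w 0.0854
axes x [0.997 0.074 0.   ] y [ 0.067 -0.908  0.414] z [ 0.031 -0.413 -0.91 ]
```

>>> play_rows(deltas=[1,0,0.3,-1,0,1,0,0.3,-1,0])

```text
clock: 5.35
eef_pos: [0.0256, -0.3094, 0.7325]
tool_rot: [0.965, 0.036, 0.01, 0.259]
ft_force: [-0.2, 0.7, -0.2]
grip_width: 0.0856
```

```bash
python3 st.py
```

```text
t 5.35 p [ 0.0256 -0.3094  0.7325] q [-1.483 -0.125  0.977  2.149 -0.005  0.012] F [-0.2  0.7 -0.2] w 0.0856
axes x [0.997 0.075 0.002] y [ 0.064 -0.863  0.5  ] z [ 0.039 -0.499 -0.866]
```

>>> play_rows(deltas=[1,0.92,-0.38,0.25,0,1,0.92,-0.38,0.25,0,1,0.92,-0.38,0.25,0,1,0.92,-0.38,0.25,0,1,0.92,-0.38,0.25,0,1,0.92,-0.38,0.25,0])

```text
clock: 6.1
eef_pos: [0.3109, -0.2258, 0.6104]
tool_rot: [0.965, 0.024, 0.015, 0.261]
ft_force: [-0.4, -1.7, 0.8]
grip_width: 0.0852
```

```bash
python3 st.py
```

```text
t 6.1 p [ 0.3109 -0.2258  0.6104] q [-0.24  -0.045  0.589  2.021 -0.5    1.233] F [-0.4 -1.7  0.8] w 0.0852
axes x [0.998 0.055 0.017] y [ 0.039 -0.862  0.505] z [ 0.042 -0.504 -0.863]
```

>>> play_rows(deltas=[1,0.44,-0.9,0.1,0,1,0.44,-0.9,0.1,0,1,0.44,-0.9,0.1,0,1,0.44,-0.9,0.1,0,1,0.44,-0.9,0.1,0,1,0.44,-0.9,0.1,0,1,0.44,-0.9,0.1,0,1,0.44,-0.9,0.1,0,1,0.44,-0.9,0.1,0,1,0,0,0,-2])

```text
clock: 7.35
eef_pos: [0.5411, 0.1969, 0.3121]
tool_rot: [0.964, 0.043, 0.015, 0.262]
ft_force: [-0.2, -0.2, -0.0]
grip_width: 0.0857
```

```bash
python3 - <<'E'
from st import *
from h import *
from workcell import vision
o,M=st()
for n in("wrist","side"):
    c=vision.camera(n);cv2.imwrite(f"pics/{n}1.png",c["color"]);pickle.dump(c,open(n+"1.pkl","wb"))
c=pickle.load(open("wrist1.pkl","rb"));print(proj(c,[[.5638,.1295,.134],[.566,.117,.239]]))
g=np.array([.5649,.120,.1176]);print((g-o["eef_pos"])@M)
E
```

```text
t 7.35 p [0.5411 0.1969 0.3121] q [ 0.587  0.572  0.593  1.86  -0.464  2.131] F [-0.2 -0.2 -0. ] w 0.0857
axes x [0.996 0.091 0.005] y [ 0.076 -0.859  0.506] z [ 0.051 -0.504 -0.862]
[[341.32624052 167.55363631]
 [348.58848651 286.36122312]]
[ 0.01563975 -0.03056657  0.20769566]
```

View pics/wrist1.png

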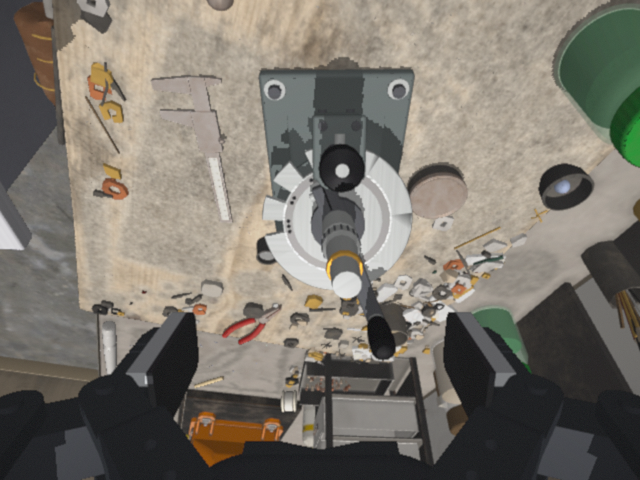

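>>> play_rows(deltas=[1,0.26,-0.51,0,0,1,0,0,0.7,0,1,0,0,0.7,0,1,0,0,0.7,0,1,0,0,0.6,0])

```text
clock: 8.07
eef_pos: [0.5695, 0.1387, 0.1782]
tool_rot: [0.966, 0.035, 0.033, 0.253]
ft_force: [0.5, -0.3, 0.2]
grip_width: 0.0853
```

```bash
python3 - <<'E'
from st import *
o,M=st()
g=np.array([.5649,.120,.1176]);print((g-o["eef_pos"])@M)
E
```

```text
t 8.07 p [0.5695 0.1387 0.1782] q [ 0.484  0.555  0.229  1.42  -0.488  2.027] F [ 0.5 -0.3  0.2] w 0.0853
axes x [0.995 0.083 0.046] y [ 0.05  -0.87   0.491] z [ 0.081 -0.487 -0.87 ]
[-0.00894803 -0.01377974  0.06143624]
```

>>> play_rows(deltas=[1,-0.15,-0.25,0,0,1,0,0,0.4,0,1,0,0,0.3,0,1,0,0,0,0])

```text
clock: 8.57
eef_pos: [0.5638, 0.1285, 0.1443]
tool_rot: [0.967, 0.03, 0.04, 0.249]
ft_force: [0.3, -0.6, 1.4]
grip_width: 0.0857
```

```bash
python3 - <<'E'
from st import *
o,M=st()
g=np.array([.5649,.120,.1176]);print((g-o["eef_pos"])@M)
E
```

```text
t 8.57 p [0.5638 0.1285 0.1443] q [ 0.473  0.549  0.128  1.306 -0.488  2.022] F [ 0.3 -0.6  1.4] w 0.0857
axes x [0.995 0.077 0.062] y [ 0.037 -0.874  0.485] z [ 0.092 -0.48  -0.872]
[-0.00126239 -0.00543216  0.02746905]
```

>>> play_rows(deltas=[1,0,-0.1,0.25,0,1,0,0,0.25,0,1,0,0,0,0])

```text
clock: 8.95
eef_pos: [0.5684, 0.1216, 0.1187]
tool_rot: [0.968, 0.029, 0.044, 0.247]
ft_force: [-0.6, -0.1, -0.3]
grip_width: 0.0855
```

```bash
python3 - <<'E'
from st import *
from workcell import vision
import cv2
o,M=st()
g=np.array([.5649,.120,.1176]);print((g-o["eef_pos"])@M)
cv2.imwrite("pics/w2.png",vision.camera("wrist")["color"][0:400])
E
```

```text
t 8.95 p [0.5684 0.1216 0.1187] q [ 0.459  0.563  0.084  1.23  -0.49   2.005] F [-0.6 -0.1 -0.3] w 0.0855
axes x [0.994 0.078 0.071] y [ 0.034 -0.876  0.481] z [ 0.1   -0.476 -0.874]
[-0.00364334  0.00079549  0.00135591]
```

View pics/w2.png

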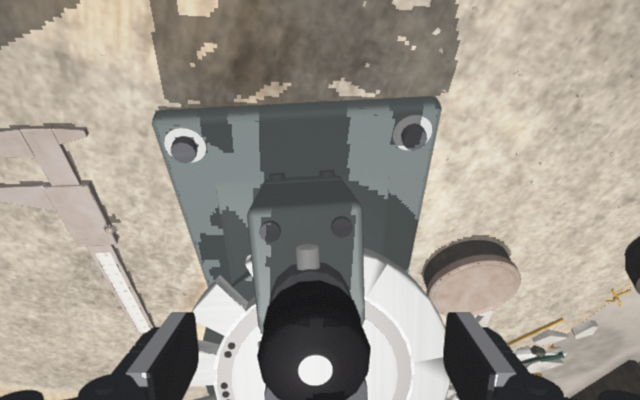

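>>> play_rows(deltas=[0,-0.06,0,0,0,0,0,0,0,0,0,0,0,0,0,0,0,0,0,0,0,0,0,0,0,0,0,0,0,0])

```text
clock: 9.75
eef_pos: [0.5657, 0.1232, 0.1207]
tool_rot: [0.968, 0.029, 0.046, 0.246]
ft_force: [0.7, 1.0, 0.7]
grip_width: 0.0333
```

```bash
python3 - <<'E'
from st import *
o,M=st()
g=np.array([.5649,.120,.1176]);print((g-o["eef_pos"])@M, np.array([-.0488,.4976,.866])@M)
E
```

```text
t 9.75 p [0.5657 0.1232 0.1207] q [ 0.463  0.555  0.077  1.228 -0.489  2.008] F [0.7 1.  0.7] w 0.0333
axes x [0.994 0.079 0.075] y [ 0.034 -0.877  0.479] z [ 0.103 -0.474 -0.875]
[-0.00132494  0.00129004  0.00415755] [ 0.05520968 -0.02304015 -0.99818047]
```

>>> play_rows(deltas=[0,0.01,0,-0.25,0,0,0.01,0,-0.25,0,0,0.01,0,-0.25,0])

```text
clock: 10.12
eef_pos: [0.563, 0.1395, 0.1497]
tool_rot: [0.967, 0.026, 0.041, 0.25]
ft_force: [35.0, -32.6, -74.5]
grip_width: 0.0327
```

```bash
python3 - <<'E'
from st import *
o,M=st()
print((o["eef_pos"]-[.5657,.1232,.1207])@[-.0488,.4976,.866])
E
```

```text
t 10.12 p [0.563  0.1395 0.1497] q [ 0.49   0.554  0.152  1.333 -0.487  2.047] F [ 35.  -32.6 -74.5] w 0.0327
axes x [0.995 0.072 0.066] y [ 0.031 -0.874  0.485] z [ 0.093 -0.481 -0.872]
0.03341439725580157
```

>>> play_rows(deltas=[0,0,0,0,0,0,0,0,0,0,0,0,0,0,0])

```text
clock: 10.5
eef_pos: [0.5637, 0.1392, 0.1489]
tool_rot: [0.967, 0.026, 0.04, 0.25]
ft_force: [2.8, -0.1, 0.4]
grip_width: 0.0329
```

```bash
python3 - <<'E'
from st import *
o,M=st()
print((o["eef_pos"]-[.5657,.1232,.1207])@[-.0488,.4976,.866])
E
```

```text
t 10.5 p [0.5637 0.1392 0.1489] q [ 0.489  0.557  0.155  1.335 -0.487  2.047] F [ 2.8 -0.1  0.4] w 0.0329
axes x [0.995 0.07  0.065] y [ 0.03  -0.873  0.486] z [ 0.091 -0.482 -0.872]
0.032442932318759256
```

>>> play_rows(deltas=[1,0,0,0,0,1,0,0,0,0,1,0,0,0,0,1,0,0,0,0,1,0,0,-0.4,0,1,0,0,-0.6,0,1,0,0,-0.6,0,1,0,0,0,-10,1,0,0,0,-10])

```text
clock: 11.62
eef_pos: [0.5539, 0.187, 0.2358]
tool_rot: [0.947, 0.199, -0.005, 0.254]
ft_force: [0.2, 0.4, 0.2]
grip_width: 0.0852
```

```bash
cat > lev.py <<'E'
from st import *
hx=np.array([.0976,-.9952,0]);yh=np.array([.9952,.0976,0]);Z=np.array([0,0,1.])
n=-.5*hx+.866*Z;u=.866*hx+.5*Z;C=np.array([.5724,.0417,.105])
def loc(p): return np.array([(p-C)@u,(p-C)@yh,(p-C)@n])
def pt(a,out,r=.11): a=np.radians(a);return C+r*np.cos(a)*u+r*np.sin(a)*yh+out*n
E
python3 - <<'E'
from lev import *
from h import *
from workcell import vision
o,M=st();print("loc",loc(o["eef_pos"]),"n in tool",n@M)
t=pt(20.5,.039);print("to lever tcp", (t-o["eef_pos"])@M)
for k in("side","top"):
    c=vision.camera(k);cv2.imwrite(f"pics/{k}3.png",c["color"]);pickle.dump(c,open(k+"3.pkl","wb"))
c=pickle.load(open("side3.pkl","rb"))["color"]
cv2.imwrite("pics/s3c.png",cv2.resize(c[130:330,220:420],None,fx=3,fy=3,interpolation=cv2.INTER_CUBIC))
E
```

```text
t 11.62 p [0.5539 0.187  0.2358] q [ 0.565  0.548  0.367  1.595 -0.474  1.771] F [0.2 0.4 0.2] w 0.0852
axes x [ 0.921  0.374 -0.11 ] y [ 0.379 -0.792  0.479] z [ 0.092 -0.482 -0.871]
loc [-0.06141157 -0.00420431  0.18649371] n in tool [ 0.04621514  0.00185717 -0.99890135]
to lever tcp [-0.01537061  0.16941838  0.14725971]
```

View pics/s3c.png

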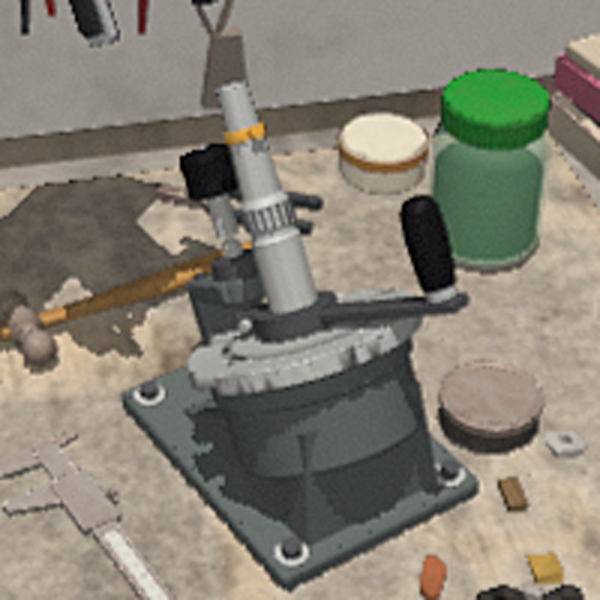

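>>> play_rows(deltas=[1,-0.09,0.94,0,0,1,-0.09,0.94,0,0,1,-0.09,0.94,0,0,1,0,0,0,0])

```text
clock: 12.22
eef_pos: [0.6028, 0.0432, 0.3195]
tool_rot: [0.948, 0.191, -0.003, 0.255]
ft_force: [-0.1, 0.4, 0.2]
grip_width: 0.0854
```

```bash
python3 - <<'E'
from lev import *
from h import *
from workcell import vision
o,M=st();print("loc",loc(o["eef_pos"]),"n in tool",n@M)
t=pt(20.5,.039);print("to lever tcp", (t-o["eef_pos"])@M)
c=vision.camera("wrist");cv2.imwrite("pics/w4.png",c["color"])
print(proj(c,[pt(20.5,.073),pt(20.5,.048),pt(20.5,.019)]))
E
```

```text
t 12.22 p [0.6028 0.0432 0.3195] q [ 0.319  0.466  0.454  1.633 -0.51   1.512] F [-0.1  0.4  0.2] w 0.0854
axes x [ 0.927  0.36  -0.103] y [ 0.363 -0.797  0.482] z [ 0.092 -0.484 -0.87 ]
loc [0.10853466 0.03038259 0.18500867] n in tool [ 0.04498085  0.00280697 -0.99895548]
to lever tcp [ 0.00278901 -0.00337967  0.14627736]
[[328.87660844 227.62034728]
 [326.57195313 217.73786674]
 [324.33478133 208.14475901]]
```

View pics/w4.png

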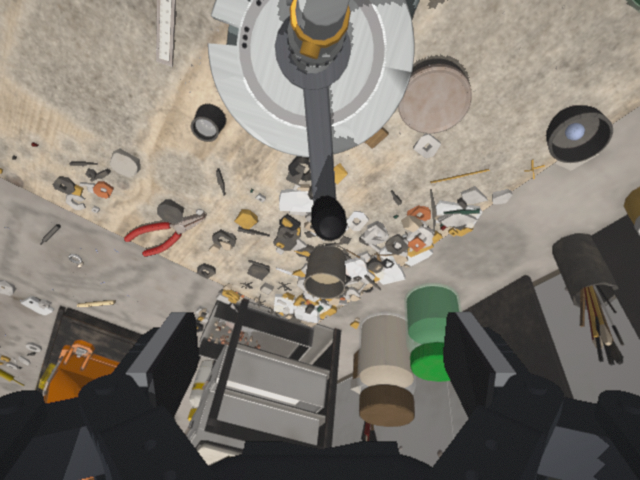

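>>> play_rows(deltas=[1,0.05,-0.06,0.7,0,1,0,0,0.7,0,1,0,0,0.5,0,1,0,0,0,0])

```text
clock: 12.78
eef_pos: [0.6115, -0.003, 0.2093]
tool_rot: [0.948, 0.192, -0.006, 0.253]
ft_force: [-0.3, 0.1, 0.7]
grip_width: 0.0853
```

```bash
python3 - <<'E'
from lev import *
o,M=st();print("loc",loc(o["eef_pos"]),"n in tool",n@M)
t=pt(20.5,.039);print("to lever tcp", (t-o["eef_pos"])@M)
E
```

```text
t 12.78 p [ 0.6115 -0.003   0.2093] q [ 0.24   0.481  0.195  1.32  -0.511  1.42 ] F [-0.3  0.1  0.7] w 0.0853
axes x [ 0.926  0.362 -0.108] y [ 0.367 -0.798  0.478] z [ 0.087 -0.482 -0.872]
loc [0.09398002 0.03454232 0.06618703] n in tool [ 0.04114502 -0.00121354 -0.99912402]
to lever tcp [8.79127200e-05 9.84243881e-03 2.72024656e-02]
```

Shift and close; then grip.

>>> play_rows(deltas=[1,0,0.19,0.22,0,1,0,0.03,0.2,0,0,0,0,0,0,0,0,0,0,0,0,0,0,0,0,0,0,0,0,0,0,0,0,0,0,0,0,0,0,0,0,0,0,0,0])

```text
clock: 13.9
eef_pos: [0.6207, -0.0238, 0.196]
tool_rot: [0.948, 0.193, -0.003, 0.253]
ft_force: [0.3, -0.0, 0.3]
grip_width: 0.0224
```

```bash
python3 - <<'E'
from lev import *
o,M=st();l=loc(o["eef_pos"]);print("loc",l,np.hypot(l[0],l[1]),np.degrees(np.arctan2(l[1],l[0])),"n in tool",n@M)
x=M[:,0];print("tool x angle from yh", np.degrees(np.arctan2(-x@u,x@yh)))
E
```

```text
t 13.9 p [ 0.6207 -0.0238  0.196 ] q [ 0.203  0.488  0.172  1.261 -0.512  1.375] F [ 0.3 -0.   0.3] w 0.0224
axes x [ 0.926  0.364 -0.103] y [ 0.367 -0.798  0.479] z [ 0.093 -0.481 -0.872]
loc [0.10599805 0.04168092 0.04388791] 0.11389857501634897 21.46591398120448 n in tool [ 4.71357859e-02  2.14246629e-05 -9.98860059e-01]
tool x angle from yh 16.67683685991282
```

>>> play_rows(deltas=[0,-0.256,0,-0.012,8,0,-0.256,0,-0.012,8,0,-0.256,0,-0.01,8,0,-0.256,0,-0.01,8])

```text
clock: 14.4
eef_pos: [0.559, -0.0348, 0.1987]
tool_rot: [0.964, -0.082, 0.068, 0.245]
ft_force: [-0.3, 1.8, -0.3]
grip_width: 0.0225
```

```bash
cat > s.py <<'E'
from lev import *
o,M=st();l=loc(o["eef_pos"]);print("loc",l,np.hypot(l[0],l[1]),np.degrees(np.arctan2(l[1],l[0])),"n in tool",n@M,"Ftool",o["ft_force"]@M)
x=M[:,0];print("tool x angle from yh", np.degrees(np.arctan2(-x@u,x@yh)))
E
python3 s.py
```

```text
t 14.4 p [ 0.559  -0.0348  0.1987] q [ 0.208  0.368 -0.009  1.206 -0.514  1.952] F [-0.3  1.8 -0.3] w 0.0225
axes x [ 0.977 -0.125  0.172] y [-0.192 -0.866  0.461] z [ 0.091 -0.484 -0.871]
loc [ 0.111651   -0.02082274  0.04371311] 0.11357611285485956 -10.564211242619512 n in tool [ 0.03883419 -0.02239969 -0.99896615] Ftool [-0.53089734 -1.60965727 -0.61672979]
tool x angle from yh -16.03899394711295
```

>>> play_rows(deltas=[0,-0.256,0,-0.01,8,0,-0.256,0,-0.01,8,0,-0.256,0,-0.01,8,0,-0.256,0,-0.01,8,0,0,0,0,0])

```text
clock: 15.02
eef_pos: [0.4987, -0.0149, 0.1838]
tool_rot: [0.902, -0.349, 0.133, 0.217]
ft_force: [-2.0, 1.8, -2.9]
grip_width: 0.022
```

```bash
python3 s.py; python3 - <<'E'
from h import *
from lev import *
from workcell import vision
c=vision.camera("side");t=vision.camera("top")
pickle.dump([c,t],open("c5.pkl","wb"))
a=cv2.resize(t["color"][210:310,235:360],None,fx=5,fy=5,interpolation=cv2.INTER_CUBIC)
b=cv2.resize(c["color"][195:285,270:365],None,fx=5.5,fy=5.5,interpolation=cv2.INTER_CUBIC)
w=max(a.shape[1],b.shape[1]);
b=cv2.resize(c["color"][215:275,270:365],None,fx=5,fy=5,interpolation=cv2.INTER_CUBIC)
a=a[:300] if False else a
cv2.imwrite("pics/t5.png",np.vstack([a[:500],]) )
cv2.imwrite("pics/s5.png",b)
E
```

```text
t 15.03 p [ 0.4987 -0.0149  0.1838] q [ 0.273  0.288 -0.166  1.169 -0.512  2.597] F [-2.   1.8 -2.9] w 0.022
axes x [ 0.72  -0.572  0.392] y [-0.688 -0.662  0.299] z [ 0.088 -0.484 -0.87 ]
loc [ 0.08191027 -0.07884726  0.04369627] 0.11369337410232952 -43.90843949779685 n in tool [ 0.01912258 -0.03706401 -0.99910149] Ftool [-3.61316198 -0.70340859  1.47715173]
tool x angle from yh -48.60886103806172
```

View pics/t5.png

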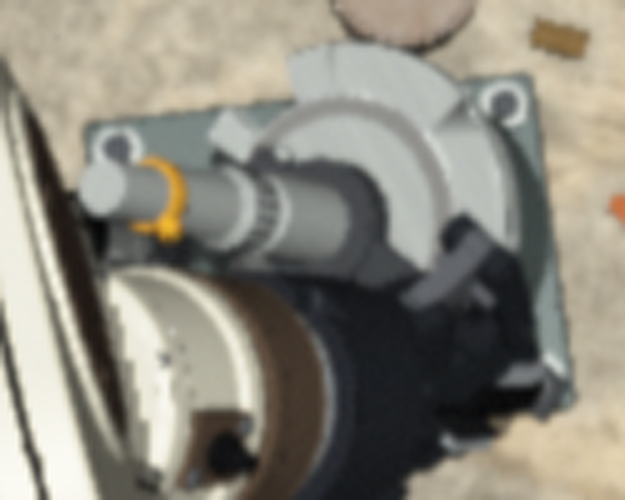

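```bash
python3 - <<'E'
from h import *
from lev import *
s,t=pickle.load(open("c5.pkl","rb"))
def ang(p):
    o,d=ray(t,(235+(p[0]-2)/5,210+(p[1]-2)/5));q=o+d*((C-o)@n)/(d@n);l=loc(q);return np.round([np.hypot(l[0],l[1])*1000,np.degrees(np.arctan2(l[1],l[0]))],1)
for p in((290,55),(297,97),(240,108),(258,132),(210,138),(465,95),(440,125)): print(p,ang(p))
d=pickle.load(open("cam0.pkl","rb"))["top"]
# initial: notch edges in crop1 (scale 6, offset 235,205)
def ang0(p):
    o,dd=ray(d,(235+(p[0]-2.5)/6,205+(p[1]-2.5)/6));q=o+dd*((C-o)@n)/(dd@n);l=loc(q);return np.round([np.hypot(l[0],l[1])*1000,np.degrees(np.arctan2(l[1],l[0]))],1)
print("init")
for nme,p in (("3cw",(452,455)),("tooth23 r",(440,525)),("tooth23 r in",(435,455)),("t23 l",(365,525)),("t23 l in",(368,455)),("t12 r",(322,515)),("t12rin",(355,450)),("t12 l",(275,467)),("t12lin",(310,428)),("t01 r",(255,432)),("sector",(465,515))): print(nme,p,ang0(p))
E
```

```text
(290, 55) [73.9 98. ]
(297, 97) [56.3 99.6]
(240, 108) [ 67.6 122.7]
(258, 132) [ 54.  122.9]
(210, 138) [ 70.8 137.7]
(465, 95) [76.2 31.8]
(440, 125) [60.9 30.5]
init
3cw (452, 455) [ 53.4 -76.3]
tooth23 r (440, 525) [ 73.6 -86. ]
tooth23 r in (435, 455) [ 51.3 -82.8]
t23 l (365, 525) [  73.  -108.2]
t23 l in (368, 455) [  50.4 -111.7]
t12 r (322, 515) [  74.5 -121.3]
t12rin (355, 450) [  50.2 -117.7]
t12 l (275, 467) [  71.1 -140.7]
t12lin (310, 428) [  52.5 -139. ]
t01 r (255, 432) [  69.3 -152.3]
sector (465, 515) [ 73.1 -78.4]
```

View pics/s5.png

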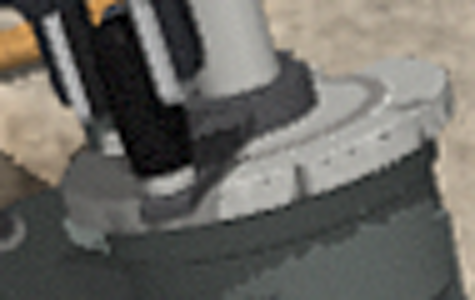

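>>> play_rows(deltas=[0,0.12,-0.01,0,-3.5,0,0,0,0,0])

```text
clock: 15.38
eef_pos: [0.5054, -0.019, 0.1865]
tool_rot: [0.913, -0.32, 0.125, 0.221]
ft_force: [-0.2, -0.2, -0.8]
grip_width: 0.0221
```

```bash
sed -i 's/C=np.array(\[.5724,.0417,.105\])/C=np.array([.5724,.0417,.105])+.0036*u-.0007*yh/' lev.py; python3 s.py
```

```text
t 15.38 p [ 0.5054 -0.019   0.1865] q [ 0.261  0.295 -0.149  1.174 -0.512  2.518] F [-0.2 -0.2 -0.8] w 0.0221
axes x [ 0.764 -0.528  0.37 ] y [-0.639 -0.698  0.324] z [ 0.088 -0.484 -0.871]
loc [ 0.08378388 -0.07192175  0.04370516] 0.11041954460299508 -40.64344963340256 n in tool [ 0.02072606 -0.03576239 -0.99911695] Ftool [-0.34542342  0.05811053  0.74401286]
tool x angle from yh -44.84525910492526
```

>>> play_rows(deltas=[1,0,0,0,0,1,0,0,0,0,1,0,0,0,0,1,0,0,-0.2,0,1,0,0,-0.6,0,1,0,0,-0.7,0,1,0,0,-0.7,-10,1,0,0,0,-10,1,0,0,0,-10,1,0,0,0,-10,1,0,0,0,-5])

```text
clock: 16.75
eef_pos: [0.4948, 0.0495, 0.3132]
tool_rot: [0.965, 0.065, 0.034, 0.252]
ft_force: [-0.0, 0.1, -0.8]
grip_width: 0.0855
```

```bash
python3 s.py; python3 - <<'E'
from h import *
from lev import *
from workcell import vision
o=bot.get_obs();M=R.from_quat(o["tool_rot"]).as_matrix()
k=np.array([.5638,.1295,.134])
for out in(.126,.1): print("to knob, tcp out",out,(k+(out-.069)*n-o["eef_pos"])@M)
E
```

```text
t 16.75 p [0.4948 0.0495 0.3132] q [ 0.398  0.259  0.138  1.56  -0.503  1.863] F [-0.   0.1 -0.8] w 0.0855
axes x [0.989 0.142 0.033] y [ 0.108 -0.865  0.49 ] z [ 0.098 -0.481 -0.871]
loc [ 0.08721771 -0.0757554   0.18795234] 0.11552407182051026 -40.976868451931985 n in tool [ 0.05084063 -0.01105495 -0.99861715] Ftool [-0.02611828 -0.46418437  0.65848371]
tool x angle from yh 1.2921968354926805
to knob, tcp out 0.126 [ 0.0766506  -0.1502177   0.06738349]
to knob, tcp out 0.1 [ 0.07532874 -0.14993027  0.09334754]
```

>>> play_rows(deltas=[0,0.45,-0.85,0,0,0,0.45,-0.85,0,0,0,0.4,-0.85,0,0,0,0,0,0,0])

```text
clock: 17.25
eef_pos: [0.5579, 0.1981, 0.2427]
tool_rot: [0.965, 0.064, 0.037, 0.251]
ft_force: [-0.6, -0.7, 0.3]
grip_width: 0.0124
```

```bash
python3 s.py; python3 - <<'E'
from h import *
from lev import *
from workcell import vision
o=bot.get_obs();M=R.from_quat(o["tool_rot"]).as_matrix()
k=np.array([.5638,.1295,.134])
for out in(.126,.086): print("to knob, tcp out",out,(k+(out-.069)*n-o["eef_pos"])@M)
c=vision.camera("wrist");pickle.dump(c,open("w6.pkl","wb"));print(proj(c,[k+.049*n]))
q=proj(c,[C])[0].astype(int);print(q)
x0=max(0,q[0]-130);y0=max(0,q[1]-130)
cv2.imwrite("pics/w6.png",cv2.resize(c["color"][y0:y0+240,x0:x0+260],None,fx=2.4,fy=2.4,interpolation=cv2.INTER_CUBIC));print(x0,y0)
E
```

```text
t 17.25 p [0.5579 0.1981 0.2427] q [ 0.579  0.558  0.402  1.615 -0.476  2.066] F [-0.6 -0.7  0.3] w 0.0124
axes x [0.989 0.141 0.039] y [ 0.104 -0.866  0.49 ] z [ 0.103 -0.48  -0.871]
loc [-0.07080064  0.00149514  0.19776709] 0.07081642485392395 178.7902325657648 n in tool [ 0.05610755 -0.01186456 -0.99832579] Ftool [-0.70692447  0.69335927  0.01999831]
tool x angle from yh 1.0641466203162298
to knob, tcp out 0.126 [-0.00489626  0.00613976  0.07131928]
to knob, tcp out 0.086 [-0.00714056  0.00661435  0.11125232]
[[312.26227204 259.45188717]]
[305 285]
175 155
```

View pics/w6.png

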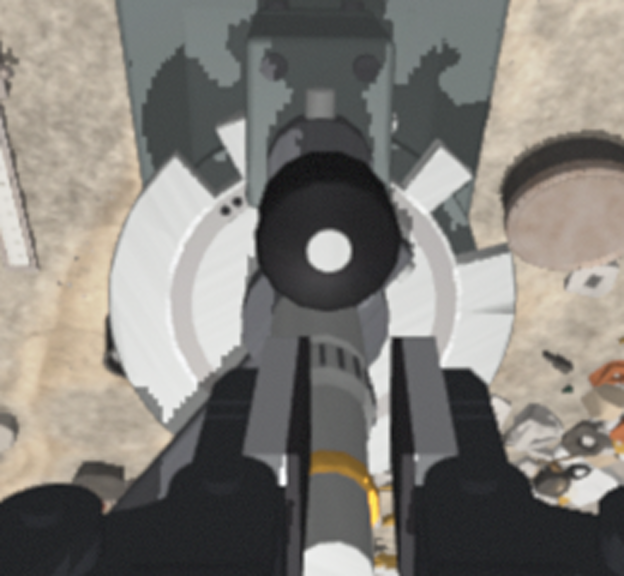

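```bash
python3 - <<'E'
from h import *
from lev import *
c=pickle.load(open("w6.pkl","rb"))
for nm,p in (("n3 sector out",(178,155)),("n3 sector in",(213,193)),("n3 tooth out",(218,128)),("n3 tooth in",(243,178)),("marks mid-2of3",(231,205)),("t01 n1side out",(437,142)),("t01 n1 in",(405,185)),("t01 gap out",(470,178)),("t01 gap in",(430,207)),("gap sector out",(512,245)),("in",(455,260))):
    o,d=ray(c,(175+(p[0]-.7)/2.4,155+(p[1]-.7)/2.4));q=o+d*((C-o)@n)/(d@n);l=loc(q);print(nm,np.round([np.hypot(l[0],l[1])*1000,np.degrees(np.arctan2(l[1],l[0]))],1))
E
```

```text
n3 sector out [  76.  -141.6]
n3 sector in [  58.1 -142.3]
n3 tooth out [  76.7 -154.2]
n3 tooth in [  57.2 -154. ]
marks mid-2of3 [  50.9 -144.8]
t01 n1side out [ 77.2 146.8]
t01 n1 in [ 58.3 147.2]
t01 gap out [ 75.1 133.5]
t01 gap in [ 57.8 135.1]
gap sector out [ 75.9 110.6]
in [ 54.8 112.6]
```

>>> play_rows(deltas=[0,-0.1,0.1,0.5,0,0,-0.03,0.02,0.4,0,0,0,0,0,0])

```text
clock: 17.68
eef_pos: [0.557, 0.1618, 0.2062]
tool_rot: [0.965, 0.062, 0.042, 0.25]
ft_force: [-0.5, -0.0, 0.2]
grip_width: 0.0002
```

```bash
cat > k.py <<'E'
from lev import *
o,M=st();k=np.array([.5638,.1295,.134])
e=o["eef_pos"]-k;print("rel knob axis: u %.4f y %.4f  tcp out %.4f plunger if touching %.4f"%(e@u,e@yh,e@n+.069,e@n+.069-.0845),"Fn",o["ft_force"]@n)
E
python3 k.py
```

```text
t 17.68 p [0.557  0.1618 0.2062] q [ 0.53   0.518  0.244  1.462 -0.487  2.015] F [-0.5 -0.   0.2] w 0.0002
axes x [0.989 0.14  0.049] y [ 0.098 -0.867  0.488] z [ 0.111 -0.478 -0.871]
rel knob axis: u 0.0077 y -0.0037  tcp out 0.1479 plunger if touching 0.0634 Fn 0.1536546353654798
```

>>> play_rows(deltas=[0,0.05,-0.13,0.2,0,0,-0.01,0,0.2,0,0,0,0,0,0])

```text
clock: 18.05
eef_pos: [0.5626, 0.1576, 0.1842]
tool_rot: [0.966, 0.061, 0.044, 0.249]
ft_force: [-0.1, -0.2, -0.5]
grip_width: -0.0
```

```bash
python3 k.py
```

```text
t 18.05 p [0.5626 0.1576 0.1842] q [ 0.52   0.531  0.207  1.401 -0.489  2.004] F [-0.1 -0.2 -0.5] w -0.0
axes x [0.989 0.139 0.056] y [ 0.095 -0.869  0.486] z [ 0.116 -0.475 -0.872]
rel knob axis: u 0.0007 y 0.0016  tcp out 0.1265 plunger if touching 0.0420 Fn -0.47827784347505237
```

Centred. Push in small steps.

>>> play_rows(deltas=[0,-0.02,0,0.15,0,0,-0.01,0,0.15,0,0,-0.01,0,0.15,0,0,-0.01,0,0.15,0])

```text
clock: 18.55
eef_pos: [0.5649, 0.1417, 0.1556]
tool_rot: [0.966, 0.061, 0.048, 0.248]
ft_force: [-8.4, 8.6, 20.6]
grip_width: -0.0001
```

```bash
python3 k.py
```

```text
t 18.55 p [0.5649 0.1417 0.1556] q [ 0.495  0.531  0.131  1.304 -0.493  1.972] F [-8.4  8.6 20.6] w -0.0001
axes x [0.988 0.142 0.061] y [ 0.095 -0.87   0.484] z [ 0.122 -0.472 -0.873]
rel knob axis: u 0.0004 y 0.0023  tcp out 0.0937 plunger if touching 0.0092 Fn 22.51198108070731
```

>>> play_rows(deltas=[0,-0.01,0,0.15,0,0,-0.01,0,0.15,0])

```text
clock: 18.8
eef_pos: [0.5662, 0.1378, 0.1485]
tool_rot: [0.966, 0.063, 0.052, 0.244]
ft_force: [-30.9, 28.5, 66.3]
grip_width: 0.0001
```

```bash
python3 k.py
```

```text
t 18.8 p [0.5662 0.1378 0.1485] q [ 0.487  0.525  0.103  1.266 -0.492  1.956] F [-30.9  28.5  66.3] w 0.0001
axes x [0.987 0.148 0.069] y [ 0.097 -0.873  0.478] z [ 0.131 -0.465 -0.876]
rel knob axis: u 0.0003 y 0.0032  tcp out 0.0856 plunger if touching 0.0011 Fn 73.08163917030912
```

>>> play_rows(deltas=[0,0,0,0,0,0,0.02,0,-0.4,0,0,0.02,0,-0.9,0,0,0,0,-0.9,0,0,0,-0.5,-0.9,0,0,0,-0.5,-0.6,0,0,0,0,0,0])

```text
clock: 19.68
eef_pos: [0.5329, 0.2969, 0.3166]
tool_rot: [0.967, 0.062, 0.052, 0.243]
ft_force: [0.8, -0.1, -1.2]
grip_width: -0.0002
```

```bash
python3 k.py; python3 - <<'E'
from h import *
from workcell import vision
c=vision.camera("side");t=vision.camera("top");w=vision.camera("wrist")
a=cv2.resize(c["color"][150:290,250:400],None,fx=2.6,fy=2.6,interpolation=cv2.INTER_CUBIC)
b=cv2.resize(t["color"][205:310,235:360],(390,364),interpolation=cv2.INTER_CUBIC)
pickle.dump([c,t,w],open("c7.pkl","wb"))
cv2.imwrite("pics/f7.png",np.hstack([a,b]))
E
```

```text
t 19.68 p [0.5329 0.2969 0.3166] q [ 0.726  0.639  0.733  1.9   -0.448  2.222] F [ 0.8 -0.1 -1.2] w -0.0002
axes x [0.987 0.145 0.07 ] y [ 0.095 -0.874  0.477] z [ 0.13  -0.464 -0.876]
rel knob axis: u -0.0556 y -0.0144  tcp out 0.3120 plunger if touching 0.2275 Fn -1.1728725320774878
```

View pics/f7.png

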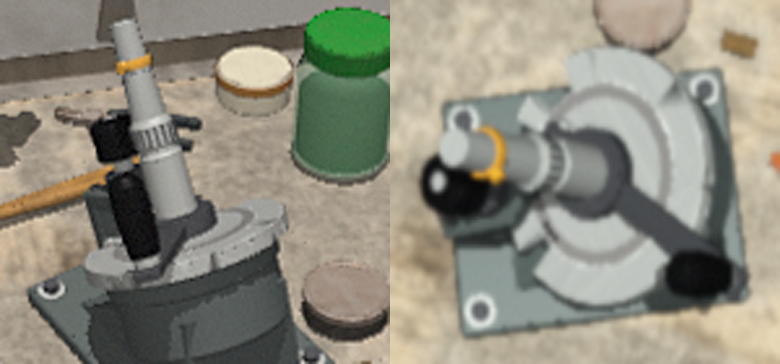

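```bash
python3 - <<'E'
from h import *
from lev import *
d=pickle.load(open("cam0.pkl","rb"));s,t,w=pickle.load(open("c7.pkl","rb"))
s3=pickle.load(open("side3.pkl","rb"))
for nm,i in(("side0",d["side"]),("side out",s3),("side now",s)):
    T=d["side"]["color"][190:218,283:300];r=cv2.matchTemplate(i["color"][165:240,270:315],T,cv2.TM_CCOEFF_NORMED);print(nm,cv2.minMaxLoc(r)[1::2])
T=d["top"]["color"][247:268,244:262];r=cv2.matchTemplate(t["color"][230:290,230:280],T,cv2.TM_CCOEFF_NORMED);print("top",cv2.minMaxLoc(r)[1::2], "expect",(14,17))
g,e=tri(t,(235+(698-390)/3.12,205+272/3.467),s,(250+133/2.6,150+215/2.6));l=loc(g);print(g,e,l,np.degrees(np.arctan2(l[1],l[0])))
E
```

```text
side0 (1.0, (13, 25))
side out (0.7678300738334656, (8, 9))
side now (0.9955372214317322, (13, 25))
top (0.9992562532424927, (14, 17)) expect (14, 17)
[ 0.5066769  -0.01527382  0.18811326] 0.0007764369076810878 [ 0.08150441 -0.07026831  0.04683312] -40.76597915212444
```

```bash
python3 -c "
from workcell import ticket
print(ticket.job_done())"
```

```text
the job is handed in; nothing more can be done
None
```

The ring should be locked in its second notch with the plunger fully home. I handed the job in at about 20 s of the 58 s allowed; no verdict came back.

**What I did**
- I tilted the tool to the plunger's axis by driving joint 4 to the end of its range, because the moves themselves cannot tilt it.
- I pulled the knob out until the tool had moved 32.4 mm and stayed there with the force relaxed. I then gripped the lever and swung it clockwise, about 67° in all.
- I turned it back about 4° because the pictures suggested I had gone too far. Then I pushed the plunger in and backed the arm clear.

**Last checks**
- **Plunger:** the knob's picture matches its starting position to the pixel in both the side and top cameras. Under push the tool stopped at 85.6 mm out, against 86 mm expected when home.
- **Lever:** the grip is at y ≈ -0.070 m, inside the -0.0815 to -0.031 m range, at about -41°.
- **Robot:** clear of everything, with the measured force about zero.
- **Hammer, tin and loupe:** I never worked near them. I saw no change in the parts the last picture showed, but I did not measure them.

**Doubtful points**
- My picture estimates of the notch angle disagreed by several degrees, because the plate centre was only known to about 4 mm. The last one suggested the ring was about 2.7° short of the notch, yet the pin went home with moderate resistance.
- I did not use the gap's stop as a reference.
- The wrist force reached about 89 N at the end of the pull and at least 77 N at the end of the push. Both are under the 120 N limit but higher than needed.

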